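Light reading on a microscope lamp base

ROBOT

A 7-joint arm with a two-finger parallel gripper is mounted at the origin on the work surface. World frame = base frame: x ahead of the robot, y to its left, z up, the work surface at z = 0. Lengths are in m, angles in rad, forces in N, time in s.
With the tool pointing down it reaches from about 0.4 to 0.9 m from the base axis. Payload 5.6 kg.
Tool frame: the origin (TCP) lies midway between the tips of the shut fingers; the grasp point (between the pads) lies 19 mm behind it; y points along the fingers, z is the direction in which the jaws open and shut, and the axes are right-handed (so a half turn about y gives the same grasp; the last joint's range is limited). The gripper opens to 92 mm and grips with 3 to 60 N. Pads are 20 mm wide; open, the fingers measure 128 mm over their backs; the gripper's body (75 mm by 189 mm) begins 69 mm behind the grasp point.
Start: joints at [-1.18, 0.468, -0.012, 1.603, 0.006, 1.071, -0.056], TCP at [0.273, 0.59, 0.178] pointing down, gripper open.
Joint ranges: [-2.53, 2.53], [-0.31, 2.02], [-1.57, 1.55], [0.28, 2.44], [-1.29, 4.43], [0.15, 1.84], [-2.92, 2.92]. Speed limits (rad/s): [2.57, 2.57, 3.14, 3.14, 3.14, 3.14, 3.14].

INTERFACE

Orientations are given as a 3x3 rotation matrix whose columns are the frame's x, y, z axes.
In Python, from station import env, effector, solver, viewer, workorder, search_frame, tip_of gives the robot as it stands. Calls block until the motion is done:
- env.reach(position, orientation): joint-space move of the TCP to a pose.
- env.movel(position, frame=None, rate=0.15): straight line of the TCP; frame=None keeps the orientation; rate is the mean speed in m/s.
- env.goto_joints(angles): joint-space move.
- effector.release() and effector.grasp(squeeze=None): open the fingers fully, or close them until they stop; squeeze is the grip in N (None keeps the last).
- env.pause(seconds).
- solver.inverse_kinematics(position, orientation): joint angles nearest the present ones, or None.
- env.sense(): the state.
- viewer.read_camera(name): name is "side" or "top" or "wrist"; returns (picture, depth): 384x512x3 uint8, red, green, blue; 384x512 float32, m along the optical axis (not along the pixel's ray), 0 where there is no reading.
- viewer.camera_info(name): a dict with "intrinsics" (3x3 intrinsics, pixels), "dist_coeffs" ([k1, k2, p1, p2, k3] as OpenCV has them; the pictures are not rectified), "eye" and "rotation" of the camera in the world; the wrist camera has in their place "T_tool_cam" (4x4, takes a point from camera to tool coordinates, whose origin is the TCP and whose axes are the tool frame's). Camera axes: x right, y up, looking along -z (the intrinsics and any distortion apply to the point x, -y, -z); pixel columns grow to the right and rows downward; lengths in m; the calibration is good to about 2 mm. A picture is of the moment at which its call begins: read the wrist's pose just before it. camera_info takes no time and is no camera call.
A pose or a line that the arm cannot do raises env.PlanningError and nothing moves.
- workorder.finish_job(): hands the job in, once; it reports no verdict.
Trained networks look in the newest picture that a camera, given by its name, has taken for a name from the list of things; names that differ only in an ending like _2 or _b are one class to them, and where a whole thing is asked for, a point or a joint stands for the part that bears it (a point fixed in the world has none). Each returns a list of dicts, best first, with "score" (0 to 1); they miss things now and then, are a little off and sometimes report something else, mostly with a low value. They report only what shows in the picture. A call takes as long as a camera call. They do not tell look-alikes from the thing itself.
- search_frame(camera, name): "at" ([x, y, z] in m, in world coordinates, good to about 4 mm: the middle of the surface that is visible of it).
- tip_of(camera, name): "at" ([x, y, z] in m, in world coordinates, good to about 4 mm: a listed point, or the origin of a listed thing).
The state is a dict: "t": time; "joint_positions": joint angles; "joint_velocities": joint speeds; "tau": joint torques, N m; "ee_pos": TCP position; "tcp_rot": TCP orientation; "wrist_force": force on the tool from outside, world axes, zero at the start; "moment": the same for the moment, N m; "gripper_width": finger opening in m.
Only numpy, scipy, OpenCV 4.12 (cv2) and the standard library are available. Lean on these libraries where they do the work, as an engineer would, in place of code of your own. Each camera call takes 0.05 s, during which the arm holds its last target. There are 200 camera calls.

TASK

First slide the lamp base's dimmer along its track until the grip is level with the small steel index clip, then take the light probe out of its leaning holder and hold it upright with its sprung dome in the middle of the ring printed on the lamp's opal plate, pressed lightly so that the dome is pushed about half-way in. Finish while still holding the probe there, gripped and steady, for the reading. Do not press hard on the lamp, and leave the dimmer as set and the other things on the bench where they are.

Things in the scene. Friction and masses are not known exactly. Their poses are not given: they have to be found in the camera images.
- lamp: Flat white microscope lamp base fixed to the bench, 160 (x) x 200 (y) x 42 mm tall. Origin: centre of its underside; z up; its -x side, with the dimmer, faces roughly towards the robot. An opal plate, 86 x 120 mm, lies in its top with its surface 44 mm above the bench.
- spot (a point): The marked spot: centre of the thin black ring (30 mm across) printed on the opal plate, at the plate's surface, 44 mm above the bench; 30 mm along the lamp's +x from its centre.
- dimmer_top (a point): Centre of the top face of the dimmer's black grip, 97 mm above the bench. The grip is an upright block, 28 mm (lamp's x) x 20 mm (lamp's y) x 40 mm tall, sliding along the lamp's y on a grey track 40 mm wide, 170 mm long, whose top is 56 mm above the bench. The point's axes are the lamp's axes.
- dimmer (a joint): Travel of the dimmer's grip, 0 to 0.12 m, growing along the lamp's +y; at 0.06 the grip is at the middle of the lamp (lamp's y = 0), 48 mm from the lamp's centre towards -x. It stays where it is left and takes about 1.5 N to push.
- index: Small fixed dark steel index clip on the lamp's top, between the track and the opal plate, 10 mm tall (top 52 mm above the bench), 20 mm wide with a 6 mm wide pointer towards the track. Origin: under its pointer, on the lamp's top; axes as the lamp's. The grip is level with it when both have the same lamp y.
- holder: Dark steel foot, 110 (x) x 80 (y) x 14 mm, fixed to the bench, with a black square socket (33 mm outside, 64 mm long, 21 mm bore) that carries the probe. The socket leans 0.35 rad (20 degrees) from upright towards the holder's -x, which faces roughly towards the robot. Origin: centre of its underside, z up. Centre of the socket's mouth: 10 mm to -x, 74 mm up.
- probe_grip (a point): Centre of the probe's white handle, the place to grip. z runs from dome to handle top; at the start it leans with the socket, x and y as the holder's. Handle: 26 mm (x) x 24 mm (y), flat sided, 70 mm long (35 mm either side of this point). Below it a 34 mm square black collar, 6 mm thick, its underside 41 mm below this point, rests on the socket's mouth.
- dome (a point): End of the dome (10 mm across) at the tip of the probe, on its axis, 100 mm below the handle's centre when the tip is fully out. Between collar and tip is an 18 mm square shank 45 mm long that stands loosely in the socket: draw it out 65 mm along its own axis. The whole probe weighs about 0.15 kg.
- tip (a joint): How far the probe's sprung tip is pushed in, 0 (out) to 0.010 m (fully in). Spring: starts to give at 1 N, 3 N at 5 mm, 5 N at 10 mm.
- dish: Bystander: shallow glass dish, 84 mm across, 16 mm tall, on the robot's side of the holder. Origin: centre of its underside.
- oil: Bystander: small amber bottle, 32 mm across, 75 mm tall, behind the holder. Origin: centre of its underside.
- slidebox: Bystander: grey slide box, 50 x 90 x 32 mm tall, behind the lamp. Origin: centre of its underside.
- jar: Bystander: glass jar, 64 mm across, 85 mm tall, at the left side. Origin: centre of its underside.
- forceps: Bystander: steel forceps lying flat, 126 mm long, 6 mm thick, in the middle. Origin: their middle, on the bench.
- tray: Bystander: white board, 110 x 150 x 12 mm, lying at the right side. Origin: centre of its underside.
Things that resemble listed ones, but are neither listed nor needed, are in the scene too. Of the things that look like the part that bears probe_grip, the middle-sized one is meant.

How it is judged:
By the outcome, as a careful person would: the job done as asked, in the order asked, and still so for the second after the job is handed in, while the arm keeps its last pose, push and grip.
It also fails if it takes over 64 s, if anything falls off the work surface, if the arm or the gripper's body presses on something with over 40 N, if the wrist force passes 120 N, or if a joint passes its speed limit or range.

## Working session

There is one attempt and no reset: what is moved stays moved. The work goes in short steps, each a Python script; the robot and the scene stay as the last script left them, time stands still between calls to the robot, and variables do not carry over. Pictures are saved under pics/ and viewed, about 8 in all and at most 12, crops included, and the job is handed in when it is done.

```bash
ls; mkdir -p pics
python3 - <<'E'
from station import *
import cv2,numpy as np
s=env.sense(); print(s['t'],s['ee_pos'],s['tcp_rot'],s['gripper_width'])
ims=[]
for c in ['top','side']:
    im,d=viewer.read_camera(c); cv2.imwrite(f'pics/{c}0.png',im[:,:,::-1])
    i=viewer.camera_info(c); print(c,i['eye'],np.round(i['rotation'],3).tolist())
    for n in ['lamp','spot','dimmer_top','index','holder','probe_grip','dome']:
        print(n,[(np.round(r['at'],3).tolist(),round(r['score'],2)) for r in tip_of(c,n)][:4])
    for n in ['probe_grip']:
        print('SF',n,[(np.round(r['at'],3).tolist(),round(r['score'],2)) for r in search_frame(c,n)][:4])
E
```

```text
pics
0.0 [0.27305961 0.58913202 0.17683876] [[ 9.07335429e-01 -5.94990604e-04  4.20407023e-01]
 [-4.20407408e-01 -1.69739980e-03  9.07333858e-01]
 [ 1.73743677e-04 -9.99998382e-01 -1.79024943e-03]] 0.09162723802097357
top [ 0.32801518 -0.01210484  1.46312447] [[0.026, 0.988, -0.15], [-1.0, 0.027, 0.003], [0.007, 0.15, 0.989]]
lamp [([0.515, 0.183, 0.003], 0.88)]
spot [([0.539, 0.179, 0.04], 0.88)]
dimmer_top [([0.48, 0.109, 0.092], 0.61), ([0.643, 0.206, -0.003], 0.45)]
index [([0.428, -0.01, 0.0], 0.44)]
holder [([0.565, -0.183, -0.0], 0.7)]
probe_grip [([0.394, -0.27, 0.022], 0.9), ([0.54, -0.174, 0.111], 0.47), ([0.656, -0.031, 0.015], 0.42)]
dome []
SF probe_grip [([0.393, -0.294, 0.033], 0.91), ([0.641, -0.025, 0.023], 0.63), ([0.528, -0.506, 0.011], 0.16)]
side [ 0.31776902 -0.77360297  0.95074771] [[0.947, 0.235, -0.217], [-0.32, 0.693, -0.646], [-0.001, 0.682, 0.732]]
lamp [([0.513, 0.176, 0.0], 0.66)]
spot [([0.539, 0.186, 0.046], 0.91), ([0.475, 0.106, 0.091], 0.75)]
dimmer_top [([0.479, 0.105, 0.093], 0.6)]
index []
holder [([0.567, -0.187, 0.004], 0.89), ([0.543, -0.175, 0.117], 0.23)]
probe_grip [([0.658, -0.033, 0.008], 0.71), ([0.39, -0.271, 0.023], 0.67), ([0.541, -0.174, 0.118], 0.53), ([0.476, 0.108, 0.092], 0.15)]
dome [([0.395, -0.404, 0.027], 0.38)]
SF probe_grip [([0.541, -0.184, 0.121], 0.74), ([0.388, -0.328, 0.037], 0.55), ([0.643, -0.031, 0.016], 0.54)]
```

View pics/top0.png

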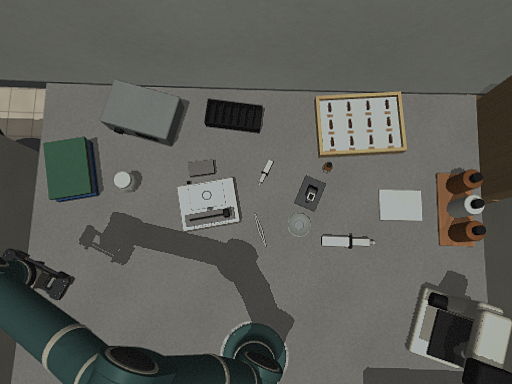

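View pics/side0.png

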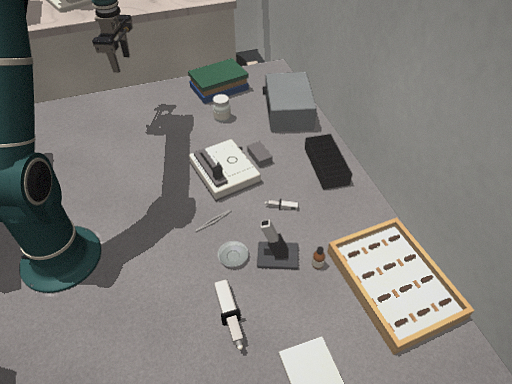

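```bash
cat > h.py <<'E'
from station import *
import cv2,numpy as np
def R(th,axis=None):
    # tool down, jaws (z) along horizontal direction at angle th
    z=np.array([np.cos(th),np.sin(th),0]); y=np.array([0,0,-1.]); return np.column_stack([np.cross(y,z),y,z])
def cam(c):
    i=viewer.camera_info(c); s=env.sense()
    if c=='wrist':
        T=np.eye(4);T[:3,:3]=s['tcp_rot'];T[:3,3]=s['ee_pos'];T=T@np.array(i['T_tool_cam'])
    else:
        T=np.eye(4);T[:3,:3]=i['rotation'];T[:3,3]=i['eye']
    return np.array(i['intrinsics']),np.array(i['dist_coeffs']),T
def cloud(c):
    K,D,T=cam(c); im,d=viewer.read_camera(c)
    v,u=np.mgrid[:384,:512]; p=cv2.undistortPoints(np.stack([u,v],-1).reshape(-1,1,2).astype(float),K,D).reshape(384,512,2)
    P=np.stack([p[...,0]*d,-p[...,1]*d,-d],-1)@T[:3,:3].T+T[:3,3]; P[d==0]=np.nan
    return im,P
def nets(c,names,f=tip_of):
    for n in names: print(c,n,[(np.round(r['at'],4).tolist(),round(r['score'],2)) for r in f(c,n)][:4])
E
python3 - <<'E'
from h import *
print(np.round(viewer.camera_info('wrist')['T_tool_cam'],3))
im,P=cloud('top')
def rect(m):
    pts=P[m][:,:2].astype(np.float32)*1000; return cv2.minAreaRect(pts)
near=lambda x,y,r:np.hypot(P[...,0]-x,P[...,1]-y)<r
print('lamp',rect(near(.514,.18,.14)&(P[...,2]>.03)&(P[...,2]<.06)&(im.min(-1)>170)))
print('holder',rect(near(.565,-.185,.08)&(P[...,2]>.007)&(P[...,2]<.02)))
for th in (np.pi/2,-np.pi/2):
  for p in ([.48,.12,.35],[.45,-.19,.35]):
    print(th,p,solver.inverse_kinematics(p,R(th)))
E
```

```text
[[ 0.001 -0.97  -0.244 -0.068]
 [ 0.     0.244 -0.97  -0.207]
 [ 1.     0.001  0.     0.   ]
 [ 0.     0.     0.     1.   ]]
lamp ((509.8714599609375, 178.32766723632812), (152.32510375976562, 193.1769561767578), 11.372447967529297)
holder ((565.6851806640625, -178.4575958251953), (131.3896026611328, 121.24137115478516), 73.60882568359375)
1.5707963267948966 [0.48, 0.12, 0.35] [-0.55168676  0.05391534  0.25244441  1.75190263 -0.01383522  1.33750192
  1.27440118]
1.5707963267948966 [0.45, -0.19, 0.35] [-0.60383402  0.01657083  0.97226515  1.7962687  -0.01407625  1.33600929
  1.94243839]
-1.5707963267948966 [0.48, 0.12, 0.35] [-0.89609682  0.04281492  0.61513309  1.76990015 -0.0253943   1.33679134
 -1.84630258]
-1.5707963267948966 [0.45, -0.19, 0.35] [-0.81495453  0.01038625  1.19136764  1.80180491 -0.00991982  1.33595179
 -1.19209344]
```

Run:
```python
from h import *
env.reach([.46,.165,.25],R(np.pi/2+.15))
im,P=cloud('wrist'); cv2.imwrite('pics/w1.png',im[:,:,::-1]); np.save('w1.npy',P)
print(env.sense()['t'],env.sense()['ee_pos'])
nets('wrist',['lamp','spot','dimmer_top','index'])
nets('wrist',['index','dimmer_top'],search_frame)
```

```text
2.7167 [0.45980905 0.16597464 0.24981183]
wrist lamp [([0.5103, 0.176, -0.0005], 0.59)]
wrist spot [([0.5413, 0.1817, 0.0452], 0.63), ([0.5657, -0.1848, 0.0023], 0.48)]
wrist dimmer_top [([0.4779, 0.112, 0.0919], 0.8)]
wrist index [([0.4901, 0.1684, 0.044], 0.51)]
wrist index [([0.6255, 0.2064, 0.0348], 0.32)]
wrist dimmer_top [([0.4736, 0.1095, 0.0918], 0.94)]
```

View pics/w1.png

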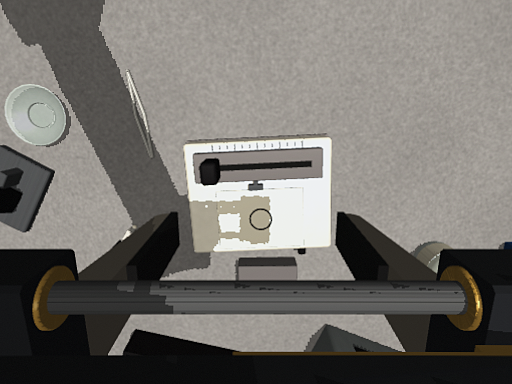

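Run:
```python
from h import *
im=cv2.imread('pics/w1.png');P=np.load('w1.npy')
c=cv2.resize(im[125:260,175:340],None,fx=4.5,fy=4.5,interpolation=cv2.INTER_NEAREST);cv2.imwrite('pics/w1c.png',c)
z=P[...,2]; g=im.max(-1)
m=(z>.085)&(z<.11)&(np.hypot(P[...,0]-.478,P[...,1]-.11)<.03); print('grip top',np.nanmean(P[m],0),m.sum(),(P[m].min(0)+P[m].max(0))/2)
v,u=np.where(m);print(u.min(),u.max(),v.min(),v.max())
m=(z>.034)&(z<.056)&(im.min(-1)>150)&(np.hypot(P[...,0]-.51,P[...,1]-.178)<.15)
r=cv2.minAreaRect(P[m][:,:2].astype(np.float32)*1000);print('lamp',r)
roi=np.zeros_like(m);roi[178:195,240:275]=1
m=roi&(g<80)&(z>.03);print('idx',np.nanmean(P[m],0),m.sum());v,u=np.where(m);print(u.min(),u.max(),v.min(),v.max())
roi[:]=0;roi[205:234,243:278]=1
m=roi&(g<70)&(z>.03);v,u=np.where(m);print('ring',u.min(),u.max(),v.min(),v.max(),(P[m].min(0)+P[m].max(0))/2)
```

```text
grip top [0.47467928 0.10950636 0.09477231] 400 [0.47552431 0.10910185 0.09154977]
199 217 161 184
lamp ((511.10797119140625, 177.11532592773438), (158.200927734375, 199.64193725585938), 11.223790168762207)
idx [0.49316718 0.16823321 0.05128025] 35
249 262 180 189
ring 250 271 209 229 [0.54101962 0.18302067 0.04414077]
```

View pics/w1c.png

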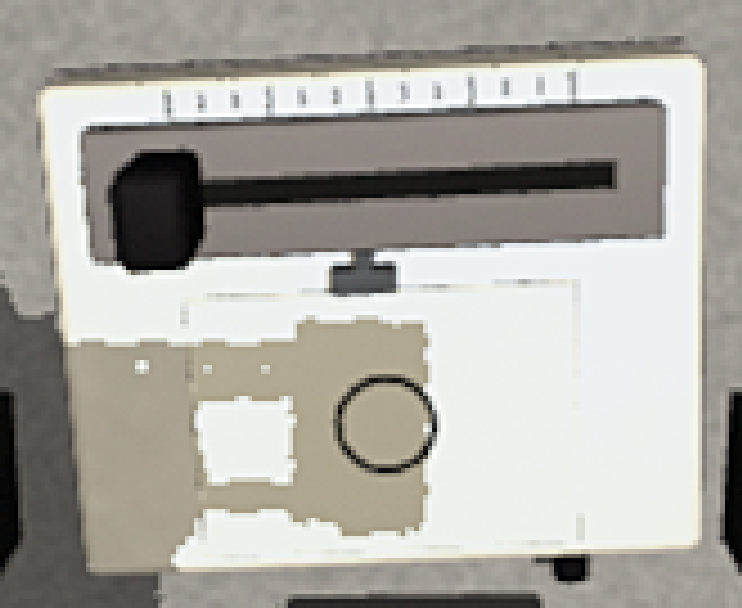

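```bash
cat >> h.py <<'E'
YAW=.196; LC=np.array([.511,.177])
A=np.array([[np.cos(YAW),-np.sin(YAW)],[np.sin(YAW),np.cos(YAW)]])
def L(x,y,z): return [*(LC+A@[x,y]),z]
def toL(p): return A.T@(np.array(p)[:2]-LC)
RL=R(np.pi/2+YAW)
def st():
    s=env.sense(); print('t %.2f'%s['t'],np.round(s['ee_pos'],4),'F',np.round(s['wrist_force'],2),'w %.4f'%s['gripper_width'])
    return s
E
python3 - <<'E'
from h import *
env.reach(L(-.048,-.059,.14),RL); st()
env.movel(L(-.048,-.059,.067),rate=.1); st()
effector.grasp(10); s=st(); print(toL(s['ee_pos']))
env.movel(L(-.048,-.0052,.067),rate=.04); st()
effector.release(); st()
env.movel(L(-.048,-.0052,.14),rate=.15)
env.reach(L(-.055,-.005,.25),RL)
im,P=cloud('wrist'); cv2.imwrite('pics/w2.png',im[:,:,::-1]); np.save('w2.npy',P); s=st()
print('lamp-frame tcp',toL(s['ee_pos']))
nets('wrist',['dimmer_top','index'])
c=cv2.resize(im[100:300,140:380,::-1],None,fx=3,fy=3,interpolation=cv2.INTER_NEAREST);cv2.imwrite('pics/w2c.png',c)
E
```

```text
t 3.58 [0.476  0.1105 0.1407] F [-0.19  0.12  0.11] w 0.0918
t 4.47 [0.476  0.1101 0.0676] F [0.28 0.77 0.65] w 0.0918
t 5.81 [0.4754 0.1098 0.067 ] F [ 0.49 -0.29  0.05] w 0.0009
[-0.04800562 -0.05900707]
t 7.30 [0.465  0.1623 0.067 ] F [-0.14  0.36  0.59] w 0.0004
t 8.68 [0.4649 0.1625 0.067 ] F [-0.9   1.08 -0.41] w 0.0923
t 9.88 [0.4571 0.1611 0.2485] F [ 0.32  0.48 -0.03] w 0.0922
lamp-frame tcp [-0.05598186 -0.00510331]
wrist dimmer_top [([0.4773, 0.1108, 0.0937], 0.7)]
wrist index [([0.646, 0.2082, 0.003], 0.54)]
```

View pics/w2c.png

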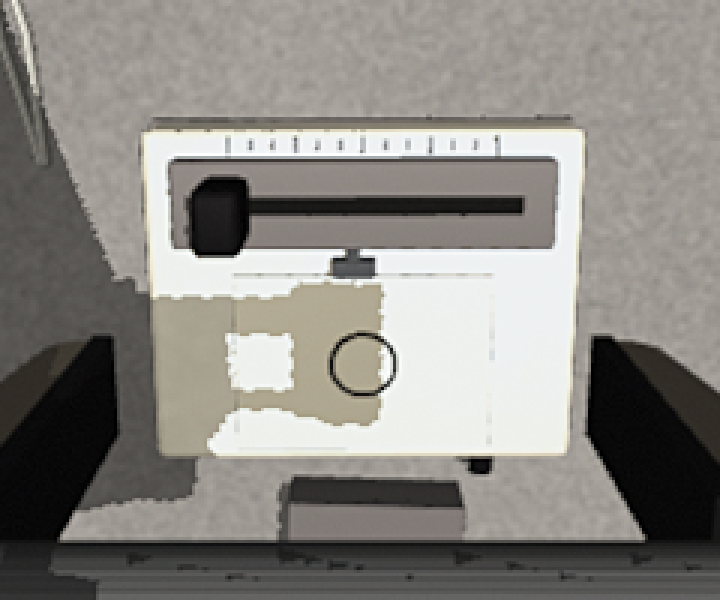

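Run:
```python
from h import *
env.reach(L(-.048,-.059,.125),RL); s=st()
env.movel(L(-.048,-.059,.067),rate=.1); s=st()
print(np.round(s['tcp_rot'],3).tolist(), s['joint_positions'])
im,P=cloud('wrist'); im2,P2=cloud('side')
a=cv2.resize(im[:,:,::-1],(800,600))[100:400]
b=cv2.resize(im2[100:220,160:320,::-1],None,fx=2.5,fy=2.5)
o=np.zeros((600,800,3),np.uint8);o[:300]=a;o[300:,:400]=b
im3,P3=cloud('top');o[300:,400:]=cv2.resize(im3[140:260,130:290,::-1],(400,300))
cv2.imwrite('pics/dbg.png',o)
```

```text
t 10.58 [0.4756 0.1103 0.125 ] F [0.29 0.76 0.05] w 0.0920
t 11.32 [0.476  0.1101 0.0677] F [ 0.62  0.23 -0.51] w 0.0918
[[0.981, 0.001, -0.195], [0.195, 0.0, 0.981], [0.001, -1.0, 0.0]] [-0.46315505  0.35431957  0.19841957  2.09270533 -0.1062329   0.70249315
  1.5714588 ]
```

View pics/dbg.png

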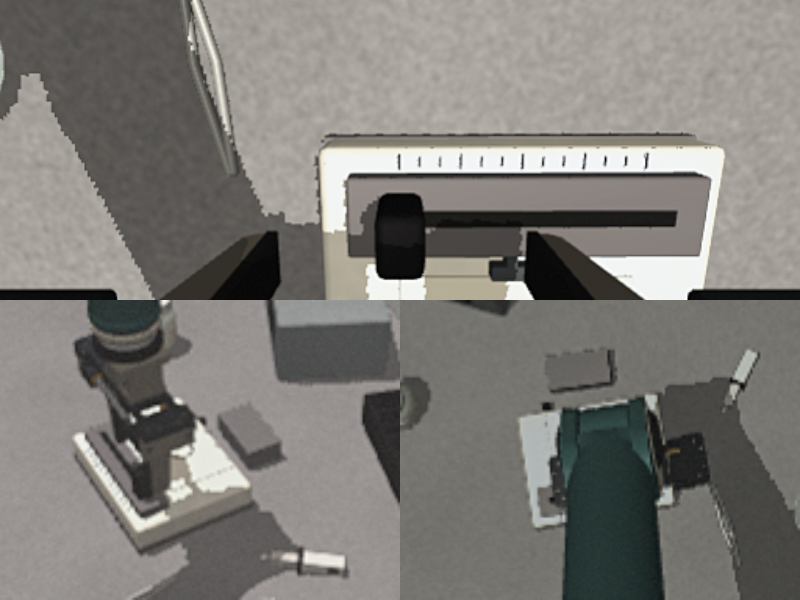

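Run:
```python
from h import *
s=st()
effector.grasp(10); s=st()
im,P=cloud('wrist')
effector.release(); st()
effector.grasp(20); s=st()
im2,P2=cloud('wrist')
o=np.vstack([cv2.resize(im[:,:,::-1],(800,600))[150:450],cv2.resize(im2[:,:,::-1],(800,600))[150:450]])
cv2.imwrite('pics/dbg2.png',o)
```

```text
t 11.47 [0.4761 0.11   0.0678] F [ 0.54  0.5  -0.53] w 0.0918
t 12.81 [0.4754 0.1098 0.067 ] F [-0.27  0.06 -0.35] w 0.0005
t 14.23 [0.4754 0.1098 0.067 ] F [ 0.03 -0.81 -0.03] w 0.0919
t 15.58 [0.4754 0.1098 0.067 ] F [-0.02 -0.78 -0.5 ] w 0.0004
```

View pics/dbg2.png

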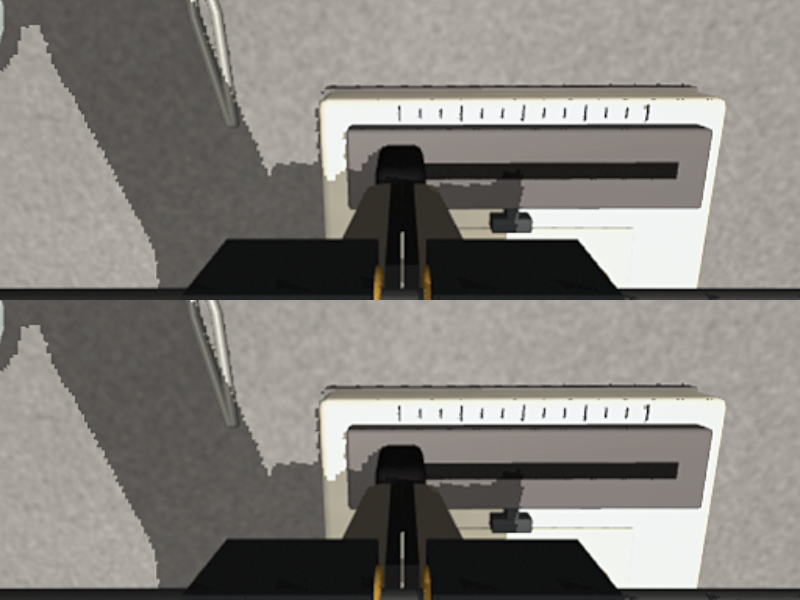

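Run:
```python
from h import *
env.movel(L(-.048,-.059,.14),rate=.15); s=st()
im,P=cloud('wrist')
Q=(P-s['ee_pos'])@s['tcp_rot']*1000
for v in range(196,260,4): print(v,[np.round(Q[v,u]).tolist() for u in (248,256,262)], im[v,256])
```

```text
t 16.27 [0.475  0.1097 0.1396] F [ 1.14 -0.19  0.2 ] w 0.0005
196 [[3.0, 44.0, -7.0], [3.0, 43.0, -1.0], [3.0, 44.0, 4.0]] [33 32 32]
200 [[7.0, 43.0, -7.0], [7.0, 44.0, -1.0], [7.0, 43.0, 4.0]] [31 29 30]
204 [[10.0, 44.0, -8.0], [11.0, 45.0, -1.0], [11.0, 45.0, 4.0]] [30 29 28]
208 [[32.0, 99.0, -9.0], [14.0, 44.0, -1.0], [14.0, 46.0, 4.0]] [27 25 24]
212 [[36.0, 98.0, -9.0], [-11.0, -38.0, -0.0], [-11.0, -39.0, 3.0]] [95 91 81]
216 [[-10.0, -42.0, -5.0], [-10.0, -44.0, -0.0], [-11.0, -45.0, 3.0]] [71 66 57]
220 [[-10.0, -49.0, -5.0], [-11.0, -52.0, -0.0], [-11.0, -51.0, 3.0]] [103  99  85]
224 [[-10.0, -56.0, -5.0], [-11.0, -57.0, -0.0], [-10.0, -56.0, 3.0]] [113 107  92]
228 [[-10.0, -61.0, -4.0], [-11.0, -62.0, -0.0], [-10.0, -61.0, 3.0]] [114 107  91]
232 [[-11.0, -68.0, -4.0], [-11.0, -68.0, -0.0], [-11.0, -68.0, 3.0]] [111 106  90]
236 [[-11.0, -73.0, -4.0], [-11.0, -73.0, -0.0], [-11.0, -72.0, 2.0]] [112 105  89]
240 [[-11.0, -76.0, -4.0], [-11.0, -77.0, -0.0], [-11.0, -77.0, 2.0]] [110 105  89]
244 [[-11.0, -81.0, -4.0], [-9.0, -78.0, -0.0], [-10.0, -80.0, 2.0]] [110 104  89]
248 [[-11.0, -86.0, -4.0], [-8.0, -79.0, -0.0], [-10.0, -84.0, 2.0]] [66 63 54]
252 [[-10.0, -88.0, -4.0], [-6.0, -79.0, -0.0], [-10.0, -88.0, 2.0]] [67 63 56]
256 [[-11.0, -93.0, -3.0], [-4.0, -79.0, -0.0], [-10.0, -92.0, 2.0]] [109 102  88]
```

Run:
```python
from h import *
effector.release()
for z in (.07,.05,.036): env.movel(L(-.048,-.059,z),rate=.12); s=st()
effector.grasp(10); s=st()
```

```text
t 18.43 [0.4759 0.1098 0.0704] F [ 0.05 -0.35  0.23] w 0.0920
t 18.74 [0.4754 0.1098 0.0503] F [ 0.24  0.72 -0.15] w 0.0917
t 19.01 [0.4752 0.1097 0.0362] F [-0.5  -0.83 -0.03] w 0.0920
t 20.09 [0.4754 0.1097 0.036 ] F [-0.58 -1.25 -0.12] w 0.0198
```

Run:
```python
from h import *
env.movel(L(-.048,-.0052,.036),rate=.06); st()
effector.release(); st()
env.movel(L(-.048,-.0052,.11),rate=.2)
env.reach(L(-.055,-.005,.25),RL)
im,P=cloud('wrist'); s=st()
z=P[...,2]
m=(z>.08)&(z<.11)&(np.hypot(*(P[...,:2]-L(-.048,-.005,0)[:2]).transpose(2,0,1))<.03)
print('grip L',toL((P[m].min(0)+P[m].max(0))/2),toL(P[m].mean(0)),m.sum())
m=(im.max(-1)<95)&(z>.046)&(z<.057)&(np.hypot(*(P[...,:2]-L(-.016,-.005,0)[:2]).transpose(2,0,1))<.016)
print('idx L',toL(P[m].mean(0)),m.sum())
a=cv2.resize(im[120:220,190:320,::-1],None,fx=6,fy=6,interpolation=cv2.INTER_CUBIC);cv2.imwrite('pics/w3.png',a)
# go look at probe: tool along leaned axis
h=np.array([.566,-.184]);
env.reach([.47,-.17,.27],R(np.pi/2-.2)); s=st()
im,P=cloud('wrist'); cv2.imwrite('pics/w4.png',im[:,:,::-1]);np.save('w4.npy',P)
nets('wrist',['holder','probe_grip']); 
z=P[...,2]
m=(z>.009)&(z<.019)&(im.max(-1)<110)&(np.hypot(P[...,0]-.566,P[...,1]+.184)<.085)
print(cv2.minAreaRect(P[m][:,:2].astype(np.float32)*1000),m.sum())
```

```text
t 21.14 [0.4647 0.1629 0.036 ] F [-1.19  0.32  1.08] w 0.0198
t 22.27 [0.4649 0.1625 0.036 ] F [ 0.88 -0.32 -0.22] w 0.0919
t 23.46 [0.4569 0.161  0.248 ] F [ 0.56 -0.73  0.08] w 0.0917
grip L [-0.04818111 -0.0051257 ] [-0.04929231 -0.00511049] 399
idx L [-0.01848782 -0.00463763] 79
t 24.72 [ 0.4705 -0.1681  0.2696] F [ 0.3  -0.56 -0.51] w 0.0918
wrist holder [([0.5623, -0.1865, 0.0004], 0.62)]
wrist probe_grip [([0.5426, -0.177, 0.1125], 0.96), ([0.393, -0.2677, 0.0177], 0.76)]
((562.6487426757812, -185.0316162109375), (79.96662139892578, 109.9573745727539), 68.48082733154297) 2498
```

View pics/w3.png

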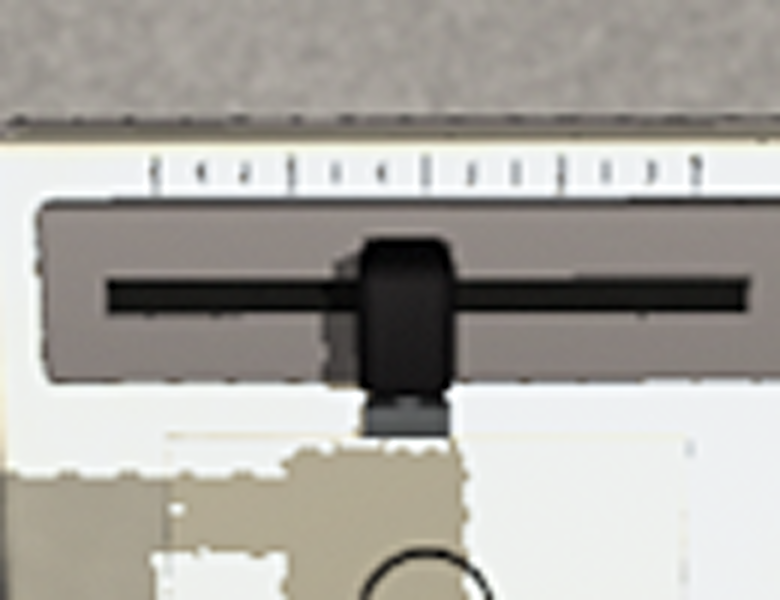

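View pics/w4.png

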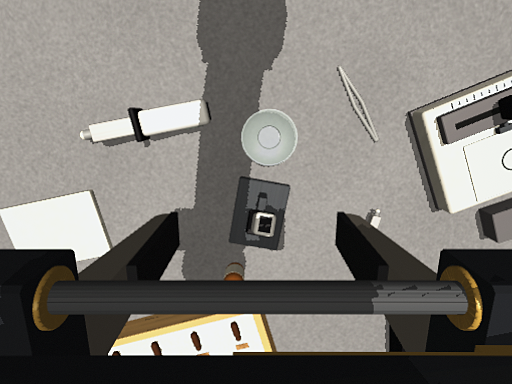

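```bash
cat >> h.py <<'E'
HY=-.375; a=np.array([-.343*np.cos(HY),-.343*np.sin(HY),.939])
hz=np.array([-np.sin(HY),np.cos(HY),0]); RP=np.column_stack([np.cross(-a,hz),-a,hz])
def mf(n=10):
    f=[]
    for _ in range(n): env.pause(.02); f.append(env.sense()['wrist_force'])
    return np.mean(f,0)
E
python3 - <<'E'
from h import *
P=np.load('w4.npy');im=cv2.imread('pics/w4.png');z=P[...,2]
m=(z>.125)&(z<.17)&(np.hypot(P[...,0]-.53,P[...,1]+.173)<.04)
print(m.sum(),P[m].min(0),P[m].max(0))
m2=m&(z>.138);print('top',P[m2].mean(0),m2.sum(),'pred',np.array([.5402,-.1762,.1125])+.035*a)
E=0
g=np.array([.5402,-.1762,.1125])
for o in (.12,0): print(solver.inverse_kinematics(g+(o-.054)*a,RP))
q=solver.inverse_kinematics(L(.03,0,.226),R(np.pi/2));print(q)
E
```

```text
479 [ 0.51674185 -0.18839834  0.12578473] [ 0.54540612 -0.1582528   0.15033446]
top [ 0.52994664 -0.17223292  0.14490426] 455 pred [ 0.52902926 -0.1718029   0.145365  ]
[-0.31913356  0.10059552  0.57467148  2.19018543 -0.01945805  0.51943055
  1.45463318]
[-0.12579079  0.38352038  0.42034912  2.18041713 -0.39888815  0.27893061
  1.80199209]
[-0.66918924  0.28824655  0.34962672  1.76888368 -0.10929048  1.1034418
  1.2872878 ]
```

Run:
```python
from h import *
g=np.array([.541,-.1766,.1125])
env.reach(g+(.12-.054)*a,RP); st()
env.movel(g-.054*a,rate=.1); st()
effector.grasp(25); s=st()
if s['gripper_width']>.015:
    env.movel(g+(.085-.054)*a,rate=.09); st()
    im,P=cloud('side'); cv2.imwrite('pics/s5.png',cv2.resize(im[120:320,160:360,::-1],(600,600)))
    nets('side',['probe_grip','dome'])
```

```text
t 25.53 [ 0.5208 -0.168   0.1753] F [0.22 0.37 0.09] w 0.0920
t 26.88 [ 0.5585 -0.1834  0.0624] F [-1.26 -0.26  0.65] w 0.0920
t 27.92 [ 0.5581 -0.1832  0.0617] F [ 0.28  0.88 -0.4 ] w 0.0241
t 29.01 [ 0.5309 -0.1726  0.1412] F [-0.37  0.07 -1.51] w 0.0242
side probe_grip [([0.6591, -0.0314, 0.0077], 0.8), ([0.5124, -0.1639, 0.1965], 0.74), ([0.3901, -0.2723, 0.0207], 0.71), ([0.5791, 0.4679, 0.0032], 0.48)]
side dome [([0.3951, -0.4087, 0.028], 0.59)]
```

View pics/s5.png

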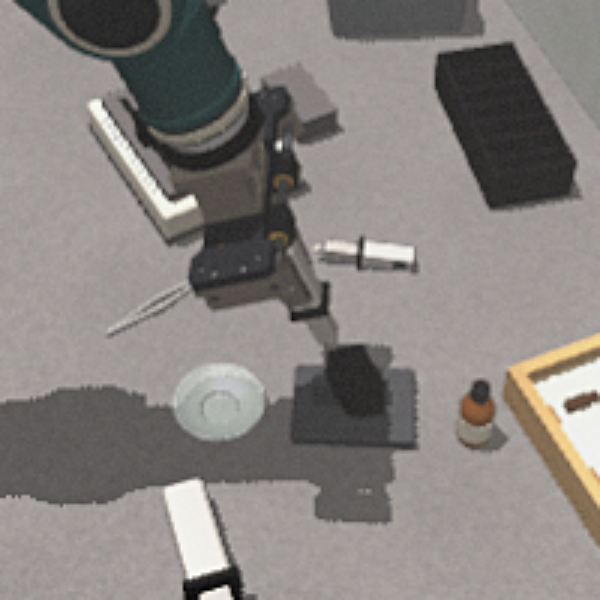

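```bash
cat >> h.py <<'E'
def proj(c,p):
    K,D,T=cam(c); q=T[:3,:3].T@(np.array(p,float)-T[:3,3]); q=q*[1,-1,-1]
    return cv2.projectPoints(q.reshape(1,1,3),np.zeros(3),np.zeros(3),K,D)[0].ravel()
E
python3 - <<'E'
from h import *
env.reach(L(.03,0,.22),RL); st()
env.movel(L(.03,0,.115),rate=.12); env.pause(.3); s=st()
im,P=cloud('side')
nets('side',['probe_grip','dome','spot'])
T=s['ee_pos']; Rt=s['tcp_rot']
pts={'grip':T-Rt[:,1]*.054,'col':T-Rt[:,1]*.013,'sh':T+Rt[:,1]*.032,'dome':T+Rt[:,1]*.046,'spot':L(.03,0,.044)}
o=im[:,:,::-1].copy(); u0,v0=[int(x) for x in proj('side',pts['dome'])]
x0,y0=u0-40,v0-45
o=cv2.resize(o[y0:y0+70,x0:x0+80],None,fx=9,fy=9,interpolation=cv2.INTER_CUBIC)
for n,p in pts.items():
    u,v=proj('side',p); print(n,u,v,p); cv2.drawMarker(o,(int((u+.5-x0)*9),int((v+.5-y0)*9)),(0,0,255),0,12,1)
cv2.imwrite('pics/s6.png',o)
E
```

```text
t 30.51 [0.5405 0.1809 0.2197] F [ 1.15 -0.67 -0.91] w 0.0240
t 31.83 [0.5407 0.1831 0.1155] F [-0.84 -0.64 -2.16] w 0.0240
side probe_grip [([0.6571, -0.0332, 0.006], 0.79), ([0.3907, -0.2754, 0.0216], 0.76), ([0.5401, 0.1828, 0.177], 0.74)]
side dome [([0.3948, -0.4055, 0.0331], 0.5)]
side spot [([0.5434, 0.1837, 0.0449], 0.63), ([0.4895, 0.1655, 0.0391], 0.52)]
grip 229.74985678922886 128.06018895920295 [0.54062634 0.18302705 0.16946017]
col 230.5081963500486 138.59070688151695 [0.54065519 0.18305006 0.12846018]
sh 231.3017454052003 149.59535181234335 [0.54068685 0.18307532 0.0834602 ]
dome 231.540781433826 152.90726225441932 [0.54069671 0.18308317 0.06946021]
spot 231.9016127842418 158.87127048556792 [np.float64(0.5404256023756935), np.float64(0.18284242456755612), 0.044]
```

View pics/s6.png

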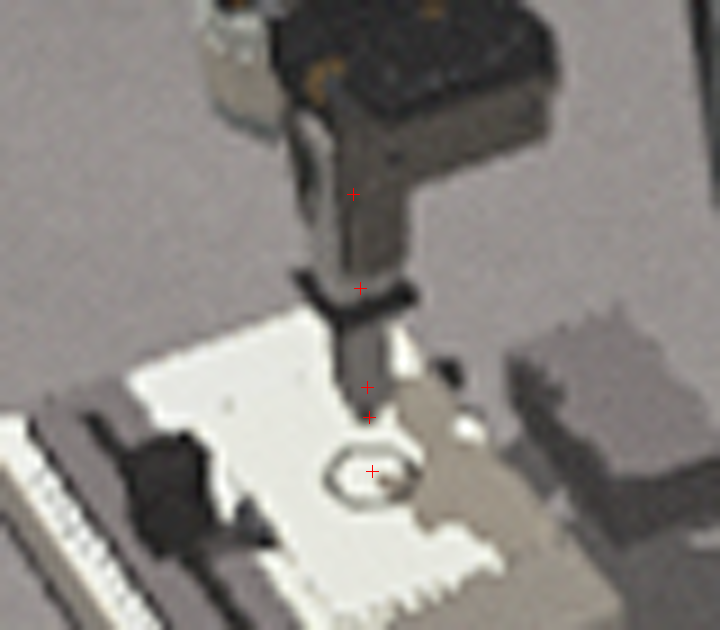

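Run:
```python
from h import *
b=mf(15); print('base',b.round(2))
p=np.array(L(.03,0,.098))
for z in (.098,.094,.092,.090,.088,.086,.085,.084,.083,.082):
    p[2]=z; env.movel(p,rate=.04); f=mf(8)-b; s=env.sense(); print(z,s['ee_pos'].round(4),f.round(2))
    if f[2]>2.5: break
print(s['t'])
```

```text
base [-0.03 -0.2  -1.4 ]
0.098 [0.5406 0.1829 0.0982] [-0.02  0.29  0.07]
0.094 [0.5404 0.1829 0.094 ] [ 0.13  0.33 -0.12]
0.092 [0.5405 0.1828 0.092 ] [ 0.2   0.33 -0.07]
0.09 [0.5403 0.1828 0.09  ] [-0.26 -0.13 -0.12]
0.088 [0.5406 0.1828 0.0881] [0.18 0.39 1.67]
0.086 [0.5405 0.1829 0.0861] [0.11 0.47 2.59]
34.9083
```

Run:
```python
from h import *
p=np.array(L(.03,0,.085)); env.movel(p,rate=.03); env.pause(.3)
f=mf(40)-np.array([-.03,-.2,-1.4]); s=st(); print('net',f.round(2))
im,P=cloud('side'); nets('side',['probe_grip','spot'])
x0,y0=190,105
o=cv2.resize(im[y0:y0+75,x0:x0+85,::-1],None,fx=8,fy=8,interpolation=cv2.INTER_CUBIC); cv2.imwrite('pics/s7.png',o)
```

```text
t 36.12 [0.5405 0.1829 0.085 ] F [0.33 0.44 1.39] w 0.0238
net [0.28 0.39 2.86]
side probe_grip [([0.3917, -0.2715, 0.0186], 0.91), ([0.5411, 0.1824, 0.1447], 0.63), ([0.6557, -0.0328, 0.0059], 0.58), ([0.5797, 0.4685, 0.0046], 0.32)]
side spot [([0.5395, 0.187, 0.0446], 0.75)]
```

View pics/s7.png

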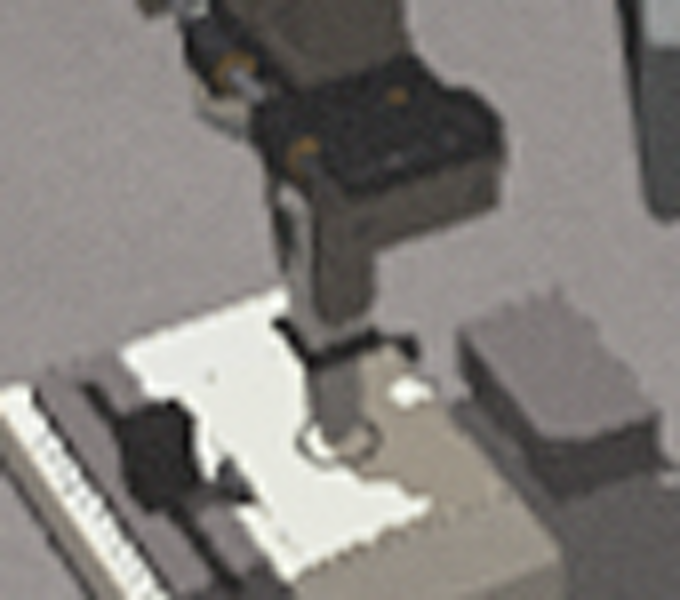

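Run:
```python
from h import *
print((mf(10)-np.array([-.03,-.2,-1.4])).round(2)); st()
workorder.finish_job()
```

```text
[0.59 0.42 2.73]
t 36.44 [0.5405 0.1829 0.085 ] F [0.74 0.95 1.18] w 0.0241
the job is handed in; nothing more can be done
```

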